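# Re-order three threads and ring for the tailor

## Task

Enter the tailor's thread order with light presses of a fingertip, never pinching or lifting anything: press the yellow cap fully down on the stand that carries the navy thread, then the one at the white thread, then the one at the red thread, and last ring the near counter bell, the one in line with the stands, by pressing its top button to call the tailor. Each cap stays down by itself. Leave the spools untouched and standing, the bell in its place, and the other things on the counter as they are.

Things in the scene. Friction and masses are not known exactly. Their poses are not given: they have to be found in the camera images.
- navy_stand: Grey weighted stand that carries the navy thread, 130 x 64 mm, deck 22 mm above the counter; does not move. Origin: centre of its underside; x along its 130 mm: yellow push cap at x = -36 mm, spool at x = +34 mm on a flat round navy mat, 52 mm across; z up. The three stands are alike; only thread and mat colour differ; places are swapped.
- navy_cap_top (a point): Centre of the top face of the round yellow push cap (29 mm across) on the navy stand; 35 mm above the counter when up, 28 mm when fully down. Moves with the cap. It is pressed straight down.
- navy_cap (a joint): How far that cap is pressed in, m: 0 up, 0.007 fully down on a hard stop. It resists with about 3 N of friction and, like a latching switch, stays where it is left; it does not spring back.
- navy_spool: Loose wooden spool of navy thread, 29 mm across, 46 mm tall, 22 g, standing upright on its stand (its top 68 mm above the counter). Origin: centre of its underside, z up. Not to be touched, lifted or tipped.
- white_stand: Grey weighted stand that carries the white thread, 130 x 64 mm, deck 22 mm above the counter; does not move. Origin: centre of its underside; x along its 130 mm: yellow push cap at x = -36 mm, spool at x = +34 mm on a flat round white mat, 52 mm across; z up. The three stands are alike; only thread and mat colour differ; places are swapped.
- white_cap_top (a point): Centre of the top face of the round yellow push cap (29 mm across) on the white stand; 35 mm above the counter when up, 28 mm when fully down. Moves with the cap. It is pressed straight down.
- white_cap (a joint): How far that cap is pressed in, m: 0 up, 0.007 fully down on a hard stop. It resists with about 3 N of friction and, like a latching switch, stays where it is left; it does not spring back.
- white_spool: Loose wooden spool of white thread, 29 mm across, 46 mm tall, 22 g, standing upright on its stand (its top 68 mm above the counter). Origin: centre of its underside, z up. Not to be touched, lifted or tipped.
- red_stand: Grey weighted stand that carries the red thread, 130 x 64 mm, deck 22 mm above the counter; does not move. Origin: centre of its underside; x along its 130 mm: yellow push cap at x = -36 mm, spool at x = +34 mm on a flat round red mat, 52 mm across; z up. The three stands are alike; only thread and mat colour differ; places are swapped.
- red_cap_top (a point): Centre of the top face of the round yellow push cap (29 mm across) on the red stand; 35 mm above the counter when up, 28 mm when fully down. Moves with the cap. It is pressed straight down.
- red_cap (a joint): How far that cap is pressed in, m: 0 up, 0.007 fully down on a hard stop. It resists with about 3 N of friction and, like a latching switch, stays where it is left; it does not spring back.
- red_spool: Loose wooden spool of red thread, 29 mm across, 46 mm tall, 22 g, standing upright on its stand (its top 68 mm above the counter). Origin: centre of its underside, z up. Not to be touched, lifted or tipped.
- call_bell: Loose counter bell, silver dome on a black base, 84 mm across, 62 mm tall, 0.21 kg, in line with the stands (another bell, far back by the card holder, is scenery). Origin: centre of its underside, z up.
- bell_top (a point): Centre of the top of the bell's brass push button (19 mm across) at rest, 62 mm above the counter.
- call_bell_button (a joint): Travel of the bell's push button, m: 0 at rest, 0.0012 fully pressed; a spring returns it (about 5 N presses it fully). The bell rings when it is pressed most of the way.
- rubber_stamp: Loose wooden rubber stamp, 25 x 52 x 69 mm, close behind the stands; a bystander. Origin: centre of its underside.
- tape_measure: Loose yellow pocket tape measure, 74 x 33 x 62 mm, close behind the stands; a bystander. Origin: centre of its underside.
- button_tin: Loose round dark-blue tin, 72 mm across, 33 mm tall, close behind the stands; a bystander. Origin: centre of its underside.

How it is judged:
On the way, in this order (a step that is already met when the one before it is completed fails the run):
1. the cap on the navy thread's stand is pressed down (value of joint navy_cap above 0.005 m), for 0.1 s.
2. the cap on the white thread's stand is pressed down (value of joint white_cap above 0.005 m), for 0.1 s.
3. the cap on the red thread's stand is pressed down (value of joint red_cap above 0.005 m), for 0.1 s.
4. the bell's button is pressed and rings (value of joint call_bell_button above 0.0007 m), for 0.02 s.
At the end, for the whole second after the job is handed in: All three caps are down (more than 5 of their 7 mm), pressed in the order navy, white, red, and the bell was rung after them; its button is up again. Spools upright (within 0.2 rad) and within 15 mm of where they stood, bell within 25 mm, all at rest (value of joint each of navy_cap, white_cap, red_cap above 0.005 m and value of joint call_bell_button below 0.0004 m and angle between each of navy_spool, white_spool, red_spool, call_bell's own z axis and vertical below 0.2 rad and distance of each of navy_spool, white_spool, red_spool from where it was at the start of the episode below 0.015 m and linear speed of each of navy_spool, white_spool, red_spool, call_bell below 0.02 m/s and distance of call_bell from where it was at the start of the episode below 0.025 m); the robot touches nothing.
It fails at once if a cap is pressed, or the bell rung, before its turn (order: navy, white, red, bell) ((value of joint white_cap above 0.003 m and value of joint navy_cap below 0.003 m) or (value of joint red_cap above 0.003 m and value of joint navy_cap below 0.003 m) or (value of joint red_cap above 0.003 m and value of joint white_cap below 0.003 m) or (value of joint call_bell_button above 0.0007 m and (not (value of joint navy_cap above 0.005 m) or not (value of joint white_cap above 0.005 m) or not (value of joint red_cap above 0.005 m)))).
It fails at once if a stand or the bell is pressed hard (over 25 N) (contact force between any of the fingers, the arm and navy_stand above 25 N or contact force between any of the fingers, the arm and white_stand above 25 N or contact force between any of the fingers, the arm and red_stand above 25 N or contact force between any of the fingers, the arm and call_bell above 25 N).
It fails at once if a spool is touched by the robot (over 0.5 N), lifted, tipped or shifted by more than 15 mm (contact force between any of the fingers, the arm and navy_spool above 0.5 N or contact force between any of the fingers, the arm and white_spool above 0.5 N or contact force between any of the fingers, the arm and red_spool above 0.5 N or distance of any of navy_spool, white_spool, red_spool from where it was at the start of the episode above 0.015 m or angle between any of navy_spool, white_spool, red_spool's own z axis and vertical above 0.3 rad).
It fails at once if the bell is lifted, tipped or pushed more than 25 mm (distance of call_bell from where it was at the start of the episode above 0.025 m or angle between call_bell's own z axis and vertical above 0.3 rad or height (world z) of call_bell above 0.012 m).
It fails at once if a bystander (stamp, tape measure, tin) is moved by more than 20 mm (distance of any of rubber_stamp, tape_measure, button_tin from where it was at the start of the episode above 0.02 m).
It also fails if it takes over 56 s, if anything falls off the work surface, if the arm or the gripper's body presses on something with over 40 N, if the wrist force passes 120 N, or if a joint passes its speed limit or range.

## Robot

A 6-joint arm with a two-finger parallel gripper is mounted at the origin on a cart in front of the work surface, level with it; the furniture and walls round the work are solid. World frame = base frame: x ahead of the robot, y to its left, z up, the work surface at z = 0. Lengths are in m, angles in rad, forces in N, time in s.
With the tool pointing down it reaches from about 0.3 to 0.775 m from the base axis. Payload 14.6 kg.
Tool frame: the origin (TCP) lies at the very end of the fingers, on their centre line; the grasp point (between the pads) lies 19 mm behind it; z points along the fingers, y is the line along which they close (so a half turn about z gives the same grasp; the last joint's range is limited). The gripper opens to 94 mm and grips with 3 to 60 N. Pads are 16 mm wide; open, the fingers measure 119 mm over their backs; the gripper's body (75 mm by 177 mm) begins 78 mm behind the grasp point.
Start: joints at [1.103, 0.3, 1.521, -0, 1.321, -0.067], TCP at [0.215, 0.506, 0.205] pointing down, gripper open.
Joint ranges: [-3.03, 3.03], [-0.79, 2.21], [0.23, 2.52], [-1.04, 4.18], [0, 3.07], [-2.55, 2.55]. Speed limits (rad/s): [2.22, 2.22, 2.57, 3.14, 3.14, 3.14].

## Interface

Orientations are given as [roll, pitch, yaw] about the fixed x, y, z axes, in that order (R = Rz(yaw) Ry(pitch) Rx(roll)).
In Python, from station import ctrl, cams gives the robot as it stands. The module is installed in compiled form; this text tells all that it offers.
- The arm moves only by the tool arm_command, never from a script. Its argument "plan" is a list that holds one entry, the list of rows, each a list of 7 numbers: the shift along the tool's x, y, z in fractions of the full range, 1 being 800 mm, then the turn, a rotation vector about the tool's x, y, z in fractions of the full range, 1 being 120 degrees, then the closure, from -1 (fully open) to 1 (shut). A call has 1 to 12 rows; each row is the pose to reach, as a shift and turn from the pose commanded when the call began, along the tool's axes at that moment; what a row does not reach only later rows make up. A row lasts 1/10 s, in which the tool goes at most 50 mm and 8.59 degrees, less where a joint would pass 70% of its speed; a pose out of reach is approached as far as the arm can. No shift or turn number may pass 1 either way. A call with a gripper value outside its range is refused whole. The fingers move at their own pace and stop on an object; "squeeze" is the grip in N (left out, the last holds). Time passes only in rows, so rows that repeat a pose let the fingers close. It gives the time, the measured TCP pose, the force, the opening and the grip force at its end, in the units of the state.
- ctrl.get_obs(): the state, without advancing time (a new reading comes with each control period).
- cams.camera(name): name is "side" or "top"; returns (picture, depth): 400x640x3 uint8, blue, green, red; 400x640 float32, m along the optical axis (not along the pixel's ray), 0 where there is no reading.
- cams.camera_info(name): a dict with "fx", "fy", "cx", "cy" (pixels), "dist_coeffs" ([k1, k2, p1, p2, k3] as OpenCV has them; the pictures are not rectified), "world_to_cam" (4x4, takes a point from world to camera coordinates). Camera axes: x right, y down, z forward; pixel columns grow to the right and rows downward; lengths in m; the calibration is good to about 2 mm. A picture is of the moment at which its call begins. camera_info takes no time and is no camera call.
- ctrl.hand_in(): hands the job in; it is judged then, once.
The state is a dict: "time_s": time; "qpos": joint angles; "joint_vel": joint speeds; "tau": joint torques, N m; "ee_pos": TCP position; "eef_rot": TCP orientation; "force": force on the tool from outside, world axes, zero at the start; "moment": the same for the moment, N m; "grip_width": finger opening in m; "grip_force": force on a finger pad.
Only numpy, scipy, OpenCV 4.12 (cv2) and the standard library are available. Lean on these libraries where they do the work, as an engineer would, in place of code of your own. Each camera call takes 0.05 s, during which the arm holds its last target. There are 200 camera calls.

## Working session

There is one attempt and no reset: what is moved stays moved. The work goes in short steps, Python scripts to look and compute and a tool call to move; the robot and the scene stay as the last step left them, time stands still between calls to the robot, and variables do not carry over. Pictures are saved under pics/ and viewed, at most 10 in all, crops included, and the job is handed in when it is done.

Besides the shell and the picture viewer there is one more tool, called after "Call:" as a command line: name --argument value ..., lists and objects as JSON in quotes. arm_command: Moves the arm, as the interface text tells. Its arguments: {"type":"object","properties":{"plan":{"type":"array"},"squeeze":{"type":"number"}},"required":["plan"]}

```bash
mkdir -p pics
python3 - <<'E'
from station import ctrl,cams
import cv2,numpy as np
o=ctrl.get_obs();print({k:np.round(v,3).tolist() for k,v in o.items()})
for n in("top","side"):
    p,d=cams.camera(n);cv2.imwrite(f"pics/{n}0.png",p);np.save(f"{n}d.npy",d)
    i=cams.camera_info(n);print(n,i["fx"],i["cx"],i["dist_coeffs"],np.round(i["world_to_cam"],3).tolist())
E
```

```text
{'time_s': 0.0, 'qpos': [1.103, 0.3, 1.522, 0.0, 1.321, -0.067], 'joint_vel': [0.001, -0.0, -0.001, 0.001, -0.0, 0.0], 'tau': [0.001, -53.18, -35.274, 0.071, 0.024, -0.0], 'ee_pos': [0.214, 0.506, 0.205], 'eef_rot': [-3.14, -0.0, 2.741], 'force': [0.489, -0.731, -0.337], 'moment': [0.009, -0.084, 0.016], 'grip_force': 0.0, 'grip_width': 0.094}
top 456.62790571894783 320.9332197927514 [-0.11722506  0.          0.          0.          0.        ] [[-0.013, -1.0, 0.004, 0.121], [-0.993, 0.012, -0.116, 0.559], [0.116, -0.005, -0.993, 1.014], [0.0, 0.0, 0.0, 1.0]]
side 487.8227680862519 312.5470110417931 [-0.1532024  0.         0.         0.         0.       ] [[-0.998, 0.058, -0.009, 0.544], [0.04, 0.552, -0.833, -0.047], [-0.043, -0.832, -0.553, 1.255], [0.0, 0.0, 0.0, 1.0]]
```

View pics/top0.png

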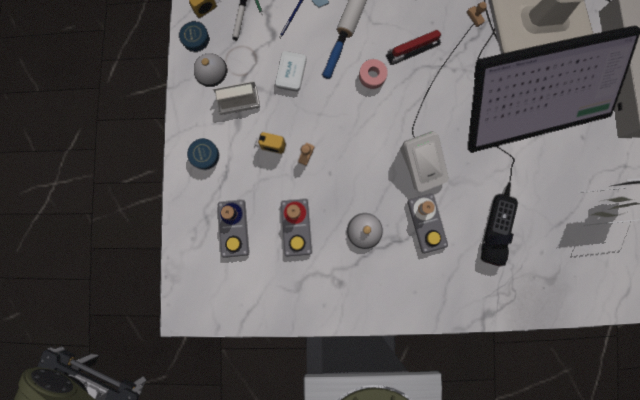

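View pics/side0.png

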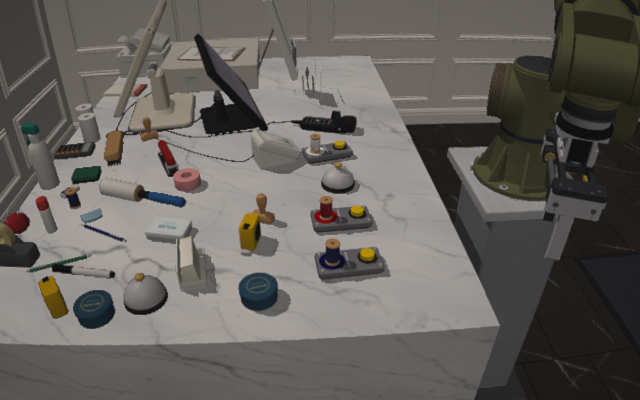

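The top view shows the stands from left to right as navy, red, bell, white. The caps are at about (233,244), (297,243) and (433,239), and the bell button is at (367,230). In the side view the caps are at (368,255), (357,212) and (340,145), and the button is at (338,166).

```bash
cat > h.py <<'E'
from station import ctrl,cams
import cv2,numpy as np
I={n:cams.camera_info(n) for n in("top","side")}
def norm(n,uv):
    i=I[n];K=np.array([[i["fx"],0,i["cx"]],[0,i["fy"],i["cy"]],[0,0,1]])
    return cv2.undistortPoints(np.array([[uv]],float),K,np.array(i["dist_coeffs"])).ravel()
def tri(a,b):
    x=cv2.triangulatePoints(np.array(I["top"]["world_to_cam"])[:3],np.array(I["side"]["world_to_cam"])[:3],norm("top",a),norm("side",b)).ravel()
    return x[:3]/x[3]
def dep(n,uv,d):
    c=np.append(norm(n,uv),1)*d
    T=np.linalg.inv(I[n]["world_to_cam"]);return T[:3,:3]@c+T[:3,3]
def onplane(n,uv,z):
    T=np.linalg.inv(I[n]["world_to_cam"]);r=T[:3,:3]@np.append(norm(n,uv),1)
    return T[:3,3]+r*(z-T[2,3])/r[2]
def blob(p,uv,lo,hi,r=16):
    m=cv2.inRange(cv2.cvtColor(p,cv2.COLOR_BGR2HSV),lo,hi);k=np.zeros_like(m);cv2.circle(k,uv,r,255,-1);m&=k
    n,l,s,c=cv2.connectedComponentsWithStats(m)
    j=1+np.argmax(s[1:,4]);return c[j],s[j],l==j
E
python3 - <<'E'
from h import *
P={n:cv2.imread(f"pics/{n}0.png") for n in I};D={n:np.load(n+"d.npy") for n in I}
S={"navy":((233,244),(368,255)),"red":((297,243),(357,212)),"white":((433,239),(340,145)),"bell":((367,230),(338,166))}
for k,(a,b) in S.items():
    Y=((20,140,90),(35,255,255)) if k!="bell" else ((8,60,60),(30,255,255))
    r=16 if k!="bell" else 8
    c={}
    for n,uv in(("top",a),("side",b)):
        cc,s,m=blob(P[n],uv,*Y,r);c[n]=cc
        d=np.median(D[n][m&(D[n]>0)]);print(k,n,cc.round(1),s.tolist(),"dep",dep(n,cc,d).round(4),"pl",onplane(n,cc,.062 if k=="bell" else .035).round(4))
    print("  TRI",tri(c["top"],c["side"]).round(4))
o=[cv2.resize(P[n][y:y+h,x:x+w],None,fx=f,fy=f,interpolation=2) for n,x,y,w,h,f in(("top",210,185,250,80,3.2),("side",290,120,130,160,2))]
v=np.zeros((580,800,3),np.uint8);v[:256,:800]=o[0];v[258:578,:260]=o[1];cv2.imwrite("pics/crop.png",v)
E
```

```text
navy top [232.6 243.4] [227, 238, 13, 12, 126] dep [0.4582 0.3164 0.0352] pl [0.4582 0.3164 0.035 ]
navy side [366.9 253.9] [360, 248, 15, 13, 153] dep [0.4574 0.3231 0.0327] pl [0.4579 0.3258 0.035 ]
  TRI [0.4574 0.3179 0.0282]
red top [296.8 242.6] [291, 236, 13, 14, 137] dep [0.4586 0.1704 0.0356] pl [0.4586 0.1704 0.035 ]
red side [356.8 210.5] [351, 206, 13, 10, 110] dep [0.4579 0.1778 0.0328] pl [0.4584 0.1809 0.035 ]
  TRI [0.4578 0.1709 0.0279]
white top [433.5 237.7] [428, 232, 12, 12, 127] dep [ 0.4651 -0.1412  0.0359] pl [ 0.4651 -0.1414  0.035 ]
white side [339.2 144. ] [335, 141, 10, 7, 61] dep [ 0.4645 -0.133   0.0327] pl [ 0.465  -0.1286  0.035 ]
  TRI [ 0.4643 -0.1431  0.0274]
bell top [366.6 229.5] [363, 226, 8, 8, 50] dep [0.4849 0.0143 0.0618] pl [0.4849 0.0143 0.062 ]
bell side [337.9 164.7] [335, 162, 7, 7, 38] dep [0.484  0.0193 0.0573] pl [0.4849 0.0272 0.062 ]
  TRI [0.4843 0.0136 0.0541]
```

View pics/crop.png

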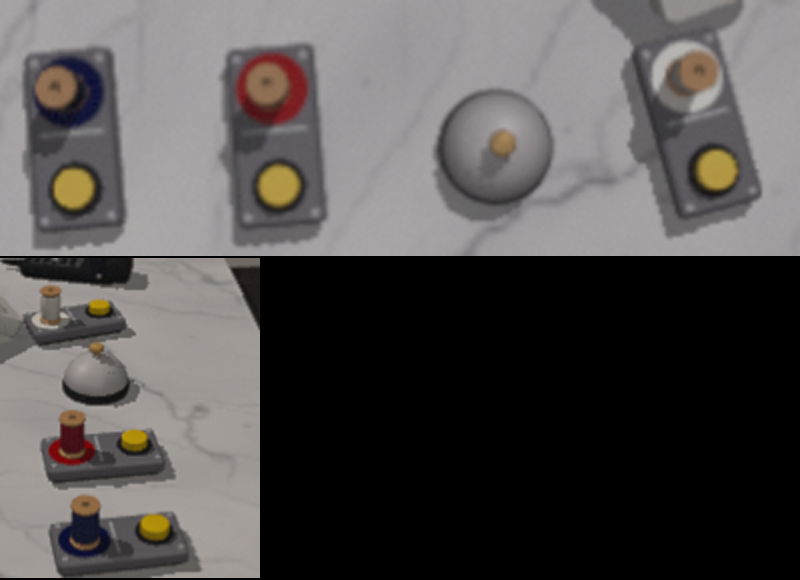

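The top-camera depth puts the caps at 35 mm and the bell at 62 mm, matching the text. The side blobs include the cap flanks, which explains why they read low. The crop confirms the navy, red and white threads.

```bash
cat > go.py <<'E'
import sys
from station import ctrl
import numpy as np
from scipy.spatial.transform import Rotation as R
o=ctrl.get_obs();r=R.from_euler("xyz",o["eef_rot"])
t={"navy":(.458,.317),"white":(.465,-.1415),"red":(.4585,.1705),"bell":(.485,.014)}
print(o["time_s"],np.round(o["ee_pos"],4),np.round(o["eef_rot"],4),np.round(o["force"],1))
for k,v in t.items(): print(k,(r.inv().apply(np.array([*v,.1])-o["ee_pos"])*1000).round(1))
E
python3 go.py
```

```text
0.1 [0.2145 0.5062 0.2049] [-3.1405e+00 -1.0000e-04  2.7408e+00] [-0.2  0.8  0.1]
navy [-298.1  -79.1  105. ]
white [-483.4 -498.5  105.4]
red [-355.7 -213.8  105.1]
bell [-441.1 -347.5  105.3]
```

The manual's scale: shifts go in shares of 800 mm and turns go in shares of 120 degrees. Converting my numbers, -298 mm / 800 = -0.3725, 105 mm / 800 = 0.1313.

Call:
arm_command --plan '[[[-0.0625,-0.0163,0,0,0,0,1],[-0.125,-0.0325,0,0,0,0,1],[-0.1813,-0.0488,0,0,0,0,1],[-0.2375,-0.0625,0,0,0,0,1],[-0.2875,-0.0763,0.0125,0,0,0,1],[-0.3313,-0.0875,0.0438,0,0,0,1],[-0.3625,-0.0963,0.0875,0,0,0,1],[-0.3725,-0.0988,0.1313,0,0,0,1],[-0.3725,-0.0988,0.15,0,0,0,1],[-0.3725,-0.0988,0.15,0,0,0,1],[-0.3725,-0.0988,0.15,0,0,0,1],[-0.3725,-0.0988,0.15,0,0,0,1]]]' --squeeze 5

```text
time_s: 1.3
ee_pos: [0.4585, 0.318, 0.0868]
eef_rot: [3.14, 0.001, 2.741]
force: [0.3, 0.4, 0.1]
grip_width: 0.0022
grip_force: 0.0
```

To row units: 55 mm / 800 = 0.0688, 54 mm / 800 = 0.0675.

Call:
arm_command --plan '[[[0,0,0.0188,0,0,0,1],[0,0,0.0375,0,0,0,1],[0,0,0.0525,0,0,0,1],[0,0,0.0575,0,0,0,1],[0,0,0.06,0,0,0,1],[0,0,0.0625,0,0,0,1],[0,0,0.065,0,0,0,1],[0,0,0.0663,0,0,0,1],[0,0,0.0675,0,0,0,1],[0,0,0.0688,0,0,0,1],[0,0,0.0688,0,0,0,1]]]'

```text
time_s: 2.4
ee_pos: [0.4583, 0.3176, 0.0305]
eef_rot: [3.141, 0.0, 2.741]
force: [1.9, 1.2, 1.9]
grip_width: 0.0003
grip_force: 1.1
```

To row units: 1.9 mm / 800 = 0.0024, 1.4 mm / 800 = 0.0018.

Call:
arm_command --plan '[[[0,0,0.0009,0,0,0,1],[0,0,0.0018,0,0,0,1],[0,0,0.0024,0,0,0,1],[0,0,0.0024,0,0,0,1]]]'

```text
time_s: 2.8
ee_pos: [0.4582, 0.3174, 0.0285]
eef_rot: [-3.142, 0.0, 2.741]
force: [2.1, 1.3, 2.2]
grip_width: 0.0006
grip_force: 1.2
```

To row units: 0.7 mm / 800 = 0.0009, 0.4 mm / 800 = 0.0005.

Call:
arm_command --plan '[[[0,0,0.0005,0,0,0,1],[0,0,0.0009,0,0,0,1],[0,0,0.0009,0,0,0,1]]]'

```text
time_s: 3.1
ee_pos: [0.4582, 0.3174, 0.0282]
eef_rot: [3.142, 0.0, 2.741]
force: [-0.0, -0.2, 7.7]
grip_width: 0.0004
grip_force: 3.8
```

To row units: -405 mm / 800 = -0.5063, -360 mm / 800 = -0.45.

Call:
arm_command --plan '[[[0,0,-0.025,0,0,0,1],[0,0,-0.075,0,0,0,1],[0,0,-0.1063,0,0,0,1],[-0.025,-0.0563,-0.1063,0,0,0,1],[-0.05,-0.1125,-0.1063,0,0,0,1],[-0.075,-0.1688,-0.1063,0,0,0,1],[-0.1,-0.225,-0.1063,0,0,0,1],[-0.125,-0.2813,-0.1063,0,0,0,1],[-0.15,-0.3375,-0.1063,0,0,0,1],[-0.175,-0.3938,-0.1063,0,0,0,1],[-0.2,-0.45,-0.1063,0,0,0,1],[-0.225,-0.5063,-0.1063,0,0,0,1]]]'

```text
time_s: 4.3
ee_pos: [0.4649, -0.1276, 0.1126]
eef_rot: [-3.141, -0.001, 2.741]
force: [1.0, 0.2, 0.5]
grip_width: 0.0003
grip_force: 0.0
```

To row units: 25 mm / 800 = 0.0313, -14 mm / 800 = -0.0175.

Call:
arm_command --plan '[[[-0.0063,-0.0175,0,0,0,0,1],[-0.0063,-0.0175,0.0125,0,0,0,1],[-0.0063,-0.0175,0.0313,0,0,0,1],[-0.0063,-0.0175,0.0313,0,0,0,1],[-0.0063,-0.0175,0.0313,0,0,0,1],[-0.0063,-0.0175,0.0313,0,0,0,1]]]'

```text
time_s: 4.9
ee_pos: [0.4653, -0.1398, 0.0883]
eef_rot: [3.142, 0.0, 2.742]
force: [1.0, 0.1, 0.7]
grip_width: 0.0004
grip_force: 0.0
```

```bash
python3 go.py
```

```text
4.9 [ 0.4653 -0.1398  0.0883] [3.1416e+00 4.0000e-04 2.7420e+00] [1.  0.1 0.7]
navy [184.4 418.  -11.8]
white [ -0.4  -1.7 -11.7]
red [127.  283.2 -11.8]
bell [ 41.7 149.4 -11.7]
```

Over the white cap. I'll descend about 60 mm in total, with small steps at the end.

To row units: 58.5 mm / 800 = 0.0731, 58 mm / 800 = 0.0725.

Call:
arm_command --plan '[[[0,-0.0019,0.025,0,0,0,1],[0,-0.0019,0.05,0,0,0,1],[0,-0.0019,0.0575,0,0,0,1],[0,-0.0019,0.0613,0,0,0,1],[0,-0.0019,0.0638,0,0,0,1],[0,-0.0019,0.0663,0,0,0,1],[0,-0.0019,0.0688,0,0,0,1],[0,-0.0019,0.07,0,0,0,1],[0,-0.0019,0.0713,0,0,0,1],[0,-0.0019,0.0725,0,0,0,1],[0,-0.0019,0.0731,0,0,0,1],[0,-0.0019,0.0731,0,0,0,1]]]'

```text
time_s: 6.1
ee_pos: [0.4645, -0.142, 0.0294]
eef_rot: [-3.142, 0.0, 2.741]
force: [2.0, -0.5, 2.6]
grip_width: 0.0006
grip_force: 1.2
```

To row units: 1 mm / 800 = 0.0013, 0.5 mm / 800 = 0.0006.

Call:
arm_command --plan '[[[0,0,0.0006,0,0,0,1],[0,0,0.0013,0,0,0,1],[0,0,0.0013,0,0,0,1]]]'

```text
time_s: 6.4
ee_pos: [0.4644, -0.142, 0.0283]
eef_rot: [-3.142, 0.0, 2.741]
force: [1.7, -0.8, 3.2]
grip_width: 0.0009
grip_force: 1.2
```

Call:
arm_command --plan '[[[0,0,0.0004,0,0,0,1],[0,0,0.0008,0,0,0,1],[0,0,0.0008,0,0,0,1]]]'

```text
time_s: 6.7
ee_pos: [0.4645, -0.142, 0.0282]
eef_rot: [-3.142, 0.0, 2.741]
force: [-0.9, 0.1, 9.8]
grip_width: 0.0005
grip_force: 4.9
```

To row units: 285 mm / 800 = 0.3563, 268 mm / 800 = 0.335.

Call:
arm_command --plan '[[[0,0,-0.025,0,0,0,1],[0,0,-0.075,0,0,0,1],[0,0,-0.1063,0,0,0,1],[0.025,0.0563,-0.1063,0,0,0,1],[0.05,0.1125,-0.1063,0,0,0,1],[0.075,0.1688,-0.1063,0,0,0,1],[0.1,0.225,-0.1063,0,0,0,1],[0.125,0.2813,-0.1063,0,0,0,1],[0.15,0.335,-0.1063,0,0,0,1],[0.1588,0.3563,-0.1,0,0,0,1],[0.1588,0.3563,-0.075,0,0,0,1],[0.1588,0.3563,-0.075,0,0,0,1]]]'

```text
time_s: 7.9
ee_pos: [0.4569, 0.17, 0.0854]
eef_rot: [-3.138, -0.004, 2.742]
force: [0.1, 0.2, -0.4]
grip_width: 0.0001
grip_force: 0.0
```

Call:
arm_command --plan '[[[0,0,0,0,0,0,1],[0,0,0,0,0,0,1],[0,0,0,0,0,0,1]]]'

```text
time_s: 8.2
ee_pos: [0.459, 0.1697, 0.0884]
eef_rot: [3.141, 0.001, 2.74]
force: [0.1, 0.5, 0.6]
grip_width: 0.0002
grip_force: 0.0
```

```bash
python3 go.py
```

```text
8.2 [0.459  0.1697 0.0884] [3.1410e+00 7.0000e-04 2.7399e+00] [0.1 0.5 0.6]
navy [ 58.5 135.2 -11.5]
white [-127.1 -284.1  -11.6]
red [  0.8   0.6 -11.6]
bell [ -84.8 -133.1  -11.6]
```

Call:
arm_command --plan '[[[0,0,0.025,0,0,0,1],[0,0,0.05,0,0,0,1],[0,0,0.0575,0,0,0,1],[0,0,0.0613,0,0,0,1],[0,0,0.0638,0,0,0,1],[0,0,0.0663,0,0,0,1],[0,0,0.0688,0,0,0,1],[0,0,0.07,0,0,0,1],[0,0,0.0713,0,0,0,1],[0,0,0.0725,0,0,0,1],[0,0,0.0738,0,0,0,1],[0,0,0.0744,0,0,0,1]]]'

```text
time_s: 9.4
ee_pos: [0.4589, 0.1701, 0.0283]
eef_rot: [3.141, 0.0, 2.741]
force: [1.9, 0.1, 3.3]
grip_width: 0.0006
grip_force: 1.7
```

To row units: 0.5 mm / 800 = 0.0006, 0.3 mm / 800 = 0.0004.

Call:
arm_command --plan '[[[0,0,0.0004,0,0,0,1],[0,0,0.0006,0,0,0,1],[0,0,0.0006,0,0,0,1]]]'

```text
time_s: 9.7
ee_pos: [0.4589, 0.1701, 0.0282]
eef_rot: [3.141, 0.0, 2.741]
force: [0.0, -0.6, 9.2]
grip_width: 0.0005
grip_force: 4.4
```

To row units: -133.5 mm / 800 = -0.1669, -118 mm / 800 = -0.1475.

Call:
arm_command --plan '[[[0,0,-0.025,0,0,0,1],[0,0,-0.075,0,0,0,1],[0,0,-0.1063,0,0,0,1],[-0.0313,-0.0488,-0.1063,0,0,0,1],[-0.0625,-0.0988,-0.1063,0,0,0,1],[-0.0938,-0.1475,-0.1063,0,0,0,1],[-0.1063,-0.1669,-0.1063,0,0,0,1],[-0.1063,-0.1669,-0.0938,0,0,0,1],[-0.1063,-0.1669,-0.0875,0,0,0,1],[-0.1063,-0.1669,-0.0875,0,0,0,1],[-0.1063,-0.1669,-0.0875,0,0,0,1],[-0.1063,-0.1669,-0.0875,0,0,0,1]]]'

```text
time_s: 10.9
ee_pos: [0.4848, 0.0147, 0.0979]
eef_rot: [3.142, 0.0, 2.742]
force: [0.7, -0.6, -0.5]
grip_width: 0.0006
grip_force: 0.0
```

```bash
python3 go.py
python3 - <<'E'
from h import *
p,_=cams.camera("side");q,_=cams.camera("top")
v=np.hstack([cv2.resize(p[110:290,270:420],None,fx=2.6,fy=2.6),cv2.resize(q[185:365,210:360],None,fx=2.6,fy=2.6)]);cv2.imwrite("pics/bell.png",v)
E
```

```text
10.9 [0.4848 0.0147 0.0979] [3.1415e+00 1.0000e-04 2.7420e+00] [ 0.7 -0.6 -0.5]
navy [142.4 268.1  -2.1]
white [ -42.5 -151.6   -2.1]
red [ 84.9 133.3  -2.1]
bell [-0.4 -0.6 -2.1]
```

View pics/bell.png

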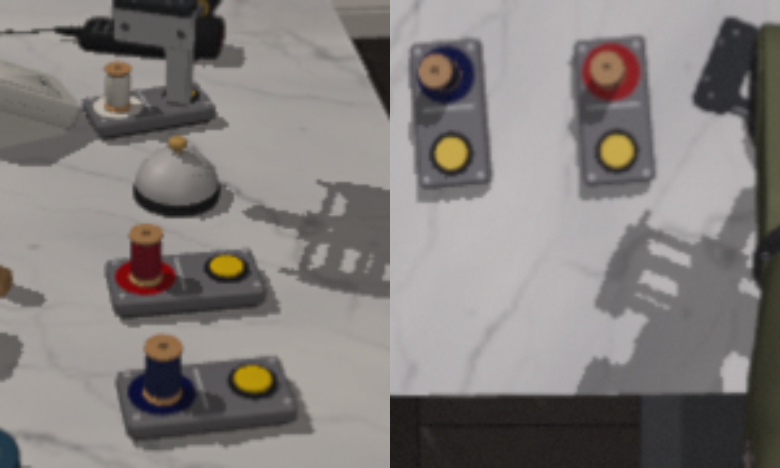

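Red and navy caps are visibly down and both spools are standing. The closed fingertip hangs directly above the bell button: tip at about (180,100), button at (178,143) in the crop.

To row units: 36 mm / 800 = 0.045, 35.5 mm / 800 = 0.0444.

Call:
arm_command --plan '[[[0,0,0.015,0,0,0,1],[0,0,0.03,0,0,0,1],[0,0,0.0375,0,0,0,1],[0,0,0.04,0,0,0,1],[0,0,0.0413,0,0,0,1],[0,0,0.0425,0,0,0,1],[0,0,0.0438,0,0,0,1],[0,0,0.0444,0,0,0,1],[0,0,0.045,0,0,0,1],[0,0,0.045,0,0,0,1]]]'

```text
time_s: 12.0
ee_pos: [0.4849, 0.0139, 0.0619]
eef_rot: [3.142, 0.0, 2.741]
force: [-0.9, 0.9, 1.4]
grip_width: 0.0007
grip_force: 0.8
```

To row units: 0.8 mm / 800 = 0.001, 0.4 mm / 800 = 0.0005.

Call:
arm_command --plan '[[[0,0,0.0005,0,0,0,1],[0,0,0.001,0,0,0,1],[0,0,0.001,0,0,0,1]]]'

```text
time_s: 12.3
ee_pos: [0.4849, 0.0139, 0.0611]
eef_rot: [3.142, 0.0, 2.741]
force: [-0.9, 0.9, 5.0]
grip_width: 0.0007
grip_force: 2.3
```

Call:
arm_command --plan '[[[0,0,0.0004,0,0,0,1],[0,0,0.0006,0,0,0,1],[0,0,0.0006,0,0,0,1]]]'

```text
time_s: 12.6
ee_pos: [0.485, 0.0139, 0.061]
eef_rot: [3.141, 0.0, 2.741]
force: [-3.5, -0.3, 10.3]
grip_width: 0.0002
grip_force: 5.4
```

To row units: 130 mm / 800 = 0.1625, -120 mm / 800 = -0.15.

Call:
arm_command --plan '[[[0,0,-0.0063,0,0,0,1],[0,0,-0.0313,0,0,0,1],[0,0,-0.075,0,0,0,1],[0,0,-0.125,0,0,0,1],[0.0625,0,-0.15,0,0,0,1],[0.125,0,-0.15,0,0,0,1],[0.1625,0,-0.15,0,0,0,1],[0.1625,0,-0.15,0,0,0,1],[0.1625,0,-0.15,0,0,0,1],[0.1625,0,-0.15,0,0,0,1]]]'

```text
time_s: 13.6
ee_pos: [0.3659, 0.0644, 0.1805]
eef_rot: [-3.142, 0.0, 2.74]
force: [-0.0, 0.4, -0.7]
grip_width: 0.0003
grip_force: 0.0
```

Run:
```python
from h import *
p,d=cams.camera("side")
cv2.imwrite("pics/end.png",cv2.resize(p[110:290,230:420],None,fx=3,fy=3))
for k,uv in {"navy":(368,255),"red":(357,212),"white":(340,145)}.items():
    c,s,m=blob(p,uv,(20,140,90),(35,255,255));print(k,c.round(1),s.tolist())
```

```text
navy [366.8 255.1] [360, 250, 15, 11, 128]
red [356.6 211.7] [351, 208, 13, 9, 85]
white [339.2 145. ] [334, 143, 11, 5, 45]
```

View pics/end.png

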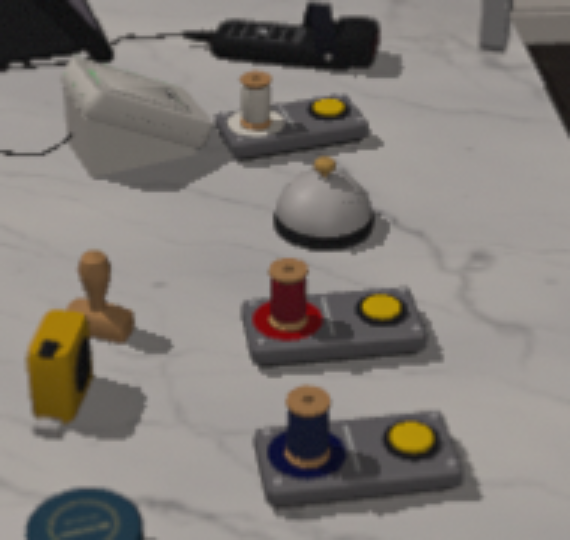

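All three caps are down, at crop positions (412,438), (381,307) and (329,107). The spools and bell are standing in place and the arm is clear.

```bash
python3 -c "
from station import ctrl
print(ctrl.hand_in())"
```

```text
the job is handed in; nothing more can be done
None
```

I pressed the navy, white and red caps fully down in that order, then rang the near bell and handed the job in; spools, bell and bystanders looked undisturbed in the last picture, but no verdict was returned.

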